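# Change the jar batch on the swing tray and turn it to the lit grow lamp

### The job

The swing tray turns on a pin at its near end and is easily moved by a push near one of its outer corners. First swing it so its centre line lies on the white loading line. With the tray there, move every finished jar (orange lid) from the tray to the green mat and stand every new jar (white lid) from the yellow mat on the tray, then swing the loaded tray until its centre line points straight at whichever grow lamp is lit. Leave all jars standing upright, and do not disturb the spray bottle, the dishes or the potted plant.

Things in the scene. Friction and masses are not known exactly. Their poses are not given: they have to be found in the camera images.
- tray (a joint): heading of the swing tray about its vertical pin, rad; 0 = centre line on the white loading line, positive = outer end swung to the left (anticlockwise seen from above), limits +-0.8. About 0.3 N m of friction (1.5 N at an outer corner); it stays where it is left.
- tray_pin (a point): the tray's pin (a steel stub 16 mm across, 8 mm high) at the level of the tray's floor, 30 mm above the bench; the frame turns with the tray: x along the tray's centre line (black stripe) to its outer end, y to the tray's left. The aluminium tray is a solid slab from 8 to 30 mm above the bench with a 6 mm thick rim up to 38 mm; it reaches from x = -35 to x = +225 mm and is 150 mm wide (y = -75 to +75 mm).
- tray_mid (a point): centre of the tray's floor (30 mm above the bench), 95 mm from the pin; same axes as the pin frame. The floor inside the rim is 248 x 138 mm.
- tray_post_left (a point): top centre of the black corner post at the tray's outer left corner: 16 mm square, flush with the tray's outer faces, rising to 105 mm above the bench. Push on its outer side to swing the tray to the right.
- tray_post_right (a point): the same post at the outer right corner. Push on its outer side to swing the tray to the left.
- load_line (a point): middle of the white loading line (75 x 10 mm) painted on the grey station plate, 300 mm from the pin. The station plate is 6 mm thick, 460 x 460 mm, under the tray.
- lamp_lit: the grow lamp that is switched on: a glowing pink-violet column 50 mm in diameter (foot 72 mm), 150 mm high, fixed on the station plate 330 mm from the pin, about 0.5 rad to the left or right of the loading line; origin at the centre of its foot.
- lamp_dark: the grow lamp that is off: the same, with a dark grey column, on the other side of the loading line. Leave it be.
- mat_in: yellow mat stuck to the bench, 220 (x) x 160 (y) mm and 1 mm thick (it adds no height to what stands on it), where the new jars stand; on the left or right of the station. Origin at its centre, at bench height.
- mat_out_mid (a point): centre, at bench height, of the green mat for finished jars, 220 (x) x 160 (y) mm, stuck to the bench on the other side; jars on it stand at bench height.
- new1: New: an upright closed clear round culture jar with a white lid and small pale seedlings inside, 54 mm diameter over its whole height, 80 mm high, about 0.2 kg, heavier at the bottom; origin at the centre of its underside, z up along its axis. May be absent.
- new2: New: an upright closed clear round culture jar with a white lid and small pale seedlings inside, 54 mm diameter over its whole height, 80 mm high, about 0.2 kg, heavier at the bottom; origin at the centre of its underside, z up along its axis. May be absent.
- new3: New: an upright closed clear round culture jar with a white lid and small pale seedlings inside, 54 mm diameter over its whole height, 80 mm high, about 0.2 kg, heavier at the bottom; origin at the centre of its underside, z up along its axis. May be absent.
- new4: New: an upright closed clear round culture jar with a white lid and small pale seedlings inside, 54 mm diameter over its whole height, 80 mm high, about 0.2 kg, heavier at the bottom; origin at the centre of its underside, z up along its axis. May be absent.
- done1: Finished: an upright closed clear round culture jar with an orange lid and tall dark green shoots inside, 54 mm diameter over its whole height, 80 mm high, about 0.2 kg, heavier at the bottom; origin at the centre of its underside, z up along its axis. May be absent.
- done2: Finished: an upright closed clear round culture jar with an orange lid and tall dark green shoots inside, 54 mm diameter over its whole height, 80 mm high, about 0.2 kg, heavier at the bottom; origin at the centre of its underside, z up along its axis. May be absent.
- spray: white spray bottle, 64 mm diameter, 170 mm high, bystander; origin at the centre of its underside
- dishes: stack of three clear dishes, 90 mm diameter, 42 mm high, bystander; origin at the centre of its underside
- pot: terracotta pot with a plant, 84 mm diameter, 100 mm high, bystander; origin at the centre of its underside
There are look-alikes about, which are no part of the job. What is shaped like the new4 but red is not meant.

How it is judged (in metres and radians):
On the way, in this order (a step that is already met when the one before it is completed fails the run):
1. the tray is swung to the loading line (y of load_line in the frame of tray_pin between -0.025 and 0.025 m and velocity of joint tray between -0.05 and 0.05 rad/s), for 0.2 s.
2. with the tray still at the loading line, every finished jar stands on the green mat and every new jar stands on the tray, released (x of new1 in the frame of tray_mid between -0.105 and 0.105 m and y of new1 in the frame of tray_mid between -0.05 and 0.05 m and z of new1 in the frame of tray_mid between -0.006 and 0.008 m and angle between each of new1, new2, new3, new4, done1, done2's own z axis and vertical below 0.1 rad and linear speed of each of new1, new2, new3, new4, done1, done2 below 0.03 m/s and contact force between the fingers and new1 below 0.3 N and x of new2 in the frame of tray_mid between -0.105 and 0.105 m and y of new2 in the frame of tray_mid between -0.05 and 0.05 m and z of new2 in the frame of tray_mid between -0.006 and 0.008 m and contact force between the fingers and new2 below 0.3 N and x of new3 in the frame of tray_mid between -0.105 and 0.105 m and y of new3 in the frame of tray_mid between -0.05 and 0.05 m and z of new3 in the frame of tray_mid between -0.006 and 0.008 m and contact force between the fingers and new3 below 0.3 N and x of new4 in the frame of tray_mid between -0.105 and 0.105 m and y of new4 in the frame of tray_mid between -0.05 and 0.05 m and z of new4 in the frame of tray_mid between -0.006 and 0.008 m and contact force between the fingers and new4 below 0.3 N and x of done1 in the frame of mat_out_mid between -0.11 and 0.11 m and y of done1 in the frame of mat_out_mid between -0.08 and 0.08 m and z of done1 in the frame of mat_out_mid between -0.006 and 0.008 m and contact force between the fingers and done1 below 0.3 N and x of done2 in the frame of mat_out_mid between -0.11 and 0.11 m and y of done2 in the frame of mat_out_mid between -0.08 and 0.08 m and z of done2 in the frame of mat_out_mid between -0.006 and 0.008 m and contact force between the fingers and done2 below 0.3 N and y of load_line in the frame of tray_pin between -0.045 and 0.045 m), for 0.2 s.
3. the loaded tray points at the lit lamp (y of lamp_lit in the frame of tray_pin between -0.028 and 0.028 m and velocity of joint tray between -0.05 and 0.05 rad/s), for 0.2 s.
At the end, for the whole second after the job is handed in: The tray's centre line points at the axis of the lit lamp within 28 mm (about 5 degrees) and is at rest; every new jar stands upright (within 0.1 rad) and released on the tray's floor inside the rim; every finished jar stands upright and released with its centre over the green mat (all of step 3 and x of new1 in the frame of tray_mid between -0.105 and 0.105 m and y of new1 in the frame of tray_mid between -0.05 and 0.05 m and z of new1 in the frame of tray_mid between -0.006 and 0.008 m and angle between each of new1, new2, new3, new4, done1, done2's own z axis and vertical below 0.1 rad and linear speed of each of new1, new2, new3, new4, done1, done2 below 0.03 m/s and contact force between the fingers and new1 below 0.3 N and x of new2 in the frame of tray_mid between -0.105 and 0.105 m and y of new2 in the frame of tray_mid between -0.05 and 0.05 m and z of new2 in the frame of tray_mid between -0.006 and 0.008 m and contact force between the fingers and new2 below 0.3 N and x of new3 in the frame of tray_mid between -0.105 and 0.105 m and y of new3 in the frame of tray_mid between -0.05 and 0.05 m and z of new3 in the frame of tray_mid between -0.006 and 0.008 m and contact force between the fingers and new3 below 0.3 N and x of new4 in the frame of tray_mid between -0.105 and 0.105 m and y of new4 in the frame of tray_mid between -0.05 and 0.05 m and z of new4 in the frame of tray_mid between -0.006 and 0.008 m and contact force between the fingers and new4 below 0.3 N and x of done1 in the frame of mat_out_mid between -0.11 and 0.11 m and y of done1 in the frame of mat_out_mid between -0.08 and 0.08 m and z of done1 in the frame of mat_out_mid between -0.006 and 0.008 m and contact force between the fingers and done1 below 0.3 N and x of done2 in the frame of mat_out_mid between -0.11 and 0.11 m and y of done2 in the frame of mat_out_mid between -0.08 and 0.08 m and z of done2 in the frame of mat_out_mid between -0.006 and 0.008 m and contact force between the fingers and done2 below 0.3 N); the robot touches nothing.
It fails at once if the spray bottle is disturbed (moved more than 30 mm or tipped) (distance of spray from where it was at the start of the episode above 0.03 m or angle between spray's own z axis and vertical above 0.4 rad).
It fails at once if the stack of dishes is disturbed (moved more than 30 mm or tipped) (distance of dishes from where it was at the start of the episode above 0.03 m or angle between dishes's own z axis and vertical above 0.4 rad).
It fails at once if the potted plant is disturbed (moved more than 30 mm or tipped) (distance of pot from where it was at the start of the episode above 0.03 m or angle between pot's own z axis and vertical above 0.4 rad).
Of new1, new2, new3, new4 only 3 to 4 are there at a start; the rules pass over those that are not, and their reading is None.
Of done1, done2 only 1 to 2 are there at a start; the rules pass over those that are not, and their reading is None.
At some moment in a run one of new1, new2, new3, new4, done1, done2 may be knocked a few centimetres aside while the robot is not near it.
It also fails if it takes over 208 s, if anything falls off the work surface, if the arm or the gripper's body presses on something with over 40 N, if the wrist force passes 120 N, or if a joint passes its speed limit or range.

### The arm

A 6-joint arm with a two-finger parallel gripper is mounted at the origin on the work surface. World frame = base frame: x ahead of the robot, y to its left, z up, the work surface at z = 0. Lengths are in m, angles in degrees, forces in N, time in s.
With the tool pointing down it reaches from about 0.375 to 0.9 m from the base axis. Payload 3.1 kg.
Tool frame: the origin (TCP) lies at the very end of the fingers, on their centre line; the grasp point (between the pads) lies 19 mm behind it (bot.hold_point_z is the z of the grasp point in the tool frame, in m); z points along the fingers, y is the line along which they close (so a half turn about z gives the same grasp; the last joint's range is limited). The gripper opens to 87 mm and grips with 3 to 60 N. Pads are 19 mm wide; open, the fingers measure 117 mm over their backs; the gripper's body (75 mm by 190 mm) begins 51 mm behind the grasp point.
Start: joints at [-74.456, 30.224, 82.088, -0, 67.689, -10.227], TCP at [0.272, -0.563, 0.223] pointing down, gripper open.
Joint ranges: [-176.69, 176.69], [-43.24, 126.21], [12.49, 139.97], [-82, 262], [0, 151.66], [-163.58, 163.58]. Speed limits (degrees/s): [159.86, 159.86, 180, 180, 180, 180].

### API

Orientations are given as a 3x3 rotation matrix whose columns are the frame's x, y, z axes.
In Python, from rig import bot, capture, camera_model gives the robot as it stands.
- The arm moves only by the tool apply_moves, never from a script. Its argument "plan" is text: rows parted by semicolons, each of 6 numbers parted by spaces: the shift along the tool's x, y, z in units of 0.05 m (1.0 is 0.05 m), then the turn, a rotation vector about the tool's x, y, z in units of 360 degrees (1.0 is 360 degrees). In form: dx dy dz ax ay az; .... A call has 1 to 10 rows; each row shifts and turns the commanded pose from where the row before left it, along the tool's axes as they then stand; what a row does not reach is not made up. A row lasts 1/12 s, in which the tool goes at most 41.7 mm and 7.16 degrees, less where a joint would pass 70% of its speed; a pose out of reach is approached as far as the arm can. A call with a number of a shift or a turn outside -1 to 1 is refused whole. A call with a gripper value outside its range is refused whole. "gripper" is the gripper command: -1 is shut, 1 is fully open, values between are in proportion, set as the call begins (left out, the last holds). The fingers move at their own pace and stop on an object; the grip force is fixed at half the most. Time passes only in rows, so rows that do not move let the fingers close. It gives the time, the measured TCP pose, the force, the opening and the grip force at its end, in the units of the state.
- bot.read_state(): the state, without advancing time (a new reading comes with each control period).
- capture(name): name is "side" or "top" or "wrist"; returns the picture (480x640x3 uint8, red, green, blue); there is no depth.
- camera_model(name): a dict with "vertical_fov" (degrees; the focal length in pixels is half the picture's height over the tangent of half this angle, whatever the lens; pixels are square), "cx", "cy" (the principal point, pixels), "position" and "rotation" of the camera in the world; the wrist camera has in their place "hand_eye" (4x4, takes a point from camera to tool coordinates, whose origin is the TCP and whose axes are the flange's). Camera axes: x right, y down, z forward; pixel columns grow to the right and rows downward; lengths in m; the calibration is good to about 2 mm. A picture is of the moment at which its call begins: read the wrist's pose just before it. camera_model takes no time and is no camera call.
- bot.hand_in(): hands the job in; it is judged then, once.
The state is a dict: "time_s": time; "joint_positions": joint angles; "qvel": joint speeds; "tau": joint torques, N m; "position": TCP position; "tcp_rot": TCP orientation; "force": force on the tool from outside, world axes, zero at the start; "moment": the same for the moment, N m; "opening": opening from 0.0 (shut) to 1.0 (fully open); "grasp_force": force on a finger pad.
Only numpy, scipy, OpenCV 4.12 (cv2) and the standard library are available. Lean on these libraries where they do the work, as an engineer would, in place of code of your own. Each camera call takes 0.05 s, during which the arm holds its last target. There are 200 camera calls.

## Working session

There is one attempt and no reset: what is moved stays moved. The work goes in short steps, Python scripts to look and compute and a tool call to move; the robot and the scene stay as the last step left them, time stands still between calls to the robot, and variables do not carry over. Pictures are saved under pics/ and viewed, at most 14 in all, crops included, and the job is handed in when it is done.

Besides the shell and the picture viewer there is one more tool, called after ">>>" by a JSON object that holds its "name" and its "arguments", one argument or row to a line. apply_moves: Moves the arm, as the interface text tells. Its arguments: {"type":"object","properties":{"plan":{"type":"string"},"gripper":{"type":"number"}},"required":["plan"]}

```bash
mkdir -p pics; ls
python3 - <<'E'
from rig import bot,capture,camera_model
import cv2,numpy as np
np.set_printoptions(precision=4,suppress=True)
s=bot.read_state();print(s['time_s'],s['position'],s['tcp_rot'],s['opening'])
for n in ['side','top','wrist']:
    print(n,camera_model(n))
for n in ['top','side']:
    cv2.imwrite(f'pics/{n}0.png',cv2.cvtColor(capture(n),cv2.COLOR_RGB2BGR))
E
```

```text
pics
0.0 [ 0.2716 -0.5621  0.2216] [[ 0.9005  0.4348 -0.0006]
 [ 0.4348 -0.9005  0.0021]
 [ 0.0004 -0.0022 -1.    ]] 1.0009667618974294
side {'vertical_fov': 43.457984797778984, 'cx': 303.75801158771577, 'cy': 240.0141192115158, 'position': array([0.3055, 1.4218, 1.1349]), 'rotation': array([[-0.9839, -0.12  ,  0.1323],
       [-0.1779,  0.5927, -0.7855],
       [ 0.0159, -0.7964, -0.6046]])}
top {'vertical_fov': 44.74876736766729, 'cx': 322.92278630018717, 'cy': 235.96239286458035, 'position': array([0.3761, 0.0596, 1.7681]), 'rotation': array([[ 0.016 , -0.9954,  0.0947],
       [-0.9998, -0.0167, -0.0068],
       [ 0.0083, -0.0946, -0.9955]])}
wrist {'vertical_fov': 70.59741039104867, 'cx': 320.1876410961028, 'cy': 244.00095406857744, 'hand_eye': array([[ 0.0016, -0.9687, -0.248 ,  0.0662],
       [ 1.    ,  0.0014,  0.0008, -0.    ],
       [-0.0004, -0.248 ,  0.9687, -0.1627],
       [ 0.    ,  0.    ,  0.    ,  1.    ]])}
```

View pics/top0.png

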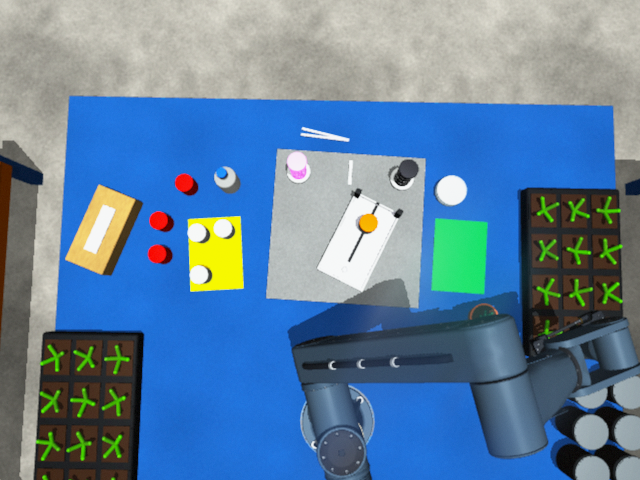

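View pics/side0.png

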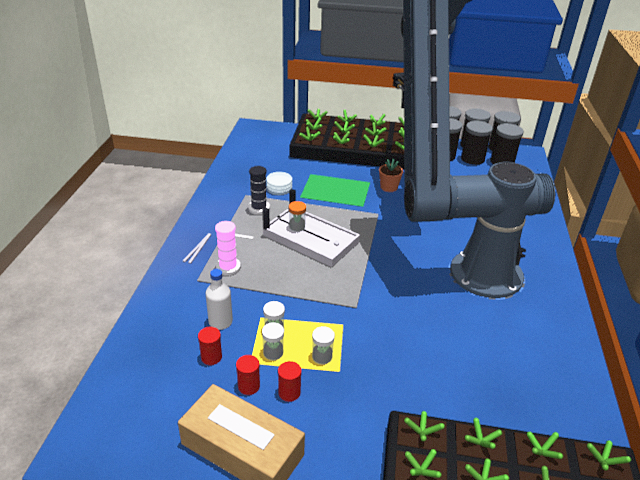

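The top view shows three white-lid jars on the yellow mat at (198,233), (223,229) and (200,274). The tray is swung right with one orange jar at (368,223). The lit lamp is at (297,165) on the left, and the green mat is on the right at (459,256). The spray is at (225,178), the dishes at (451,190), and the pot near (485,312) is half hidden by the arm.

```bash
cat > h.py <<'E'
from rig import bot,capture,camera_model
import cv2,numpy as np
np.set_printoptions(precision=4,suppress=True)
def cam(n,st=None):
    m=camera_model(n)
    if n=='wrist':
        s=st; T=np.eye(4);T[:3,:3]=s['tcp_rot'];T[:3,3]=s['position'];W=T@np.array(m['hand_eye'])
        return m,W[:3,3],W[:3,:3]
    return m,np.array(m['position']),np.array(m['rotation'])
def ray(n,uv,z,st=None):
    m,p,R=cam(n,st);f=240/np.tan(np.radians(m['vertical_fov']/2))
    d=R@np.array([(uv[0]-m['cx'])/f,(uv[1]-m['cy'])/f,1.])
    return p+d*(z-p[2])/d[2]
def proj(n,P,st=None):
    m,p,R=cam(n,st);f=240/np.tan(np.radians(m['vertical_fov']/2))
    c=R.T@(np.array(P)-p);return np.array([m['cx']+f*c[0]/c[2],m['cy']+f*c[1]/c[2]])
def hsv(im):return cv2.cvtColor(im,cv2.COLOR_RGB2HSV)
def blobs(mask,amin=30):
    mask=mask.astype(np.uint8)
    n,l,st,c=cv2.connectedComponentsWithStats(mask)
    return [(np.round(c[i],1),int(st[i,4]),st[i,:4].tolist()) for i in range(1,n) if st[i,4]>=amin]
def masks(h):
    H,S,V=h[...,0].astype(int),h[...,1].astype(int),h[...,2].astype(int)
    return dict(orange=(H>8)&(H<20)&(S>180)&(V>150),yellow=(H>24)&(H<35)&(S>150),green=(H>55)&(H<80)&(S>150)&(V>150),
      white=(S<35)&(V>205),pink=(H>140)&(H<165)&(S>40)&(V>180),black=(V<40),blue=(H>90)&(H<108)&(S>120))
E
python3 - <<'E'
from h import *
im=capture('top');mk=masks(hsv(im))
for k in ['orange','yellow','green','white','pink','black']:
    for c,a,b in blobs(mk[k][130:320,150:520]&True):
        c=c+[150,130]; b[0]+=150;b[1]+=130
        print(k,c,a,b,*[ray('top',c,z)[:2] for z in (0,.08,.11)])
for uv in [(225,178),(451,190),(485,312),(350,172)]: print(uv,ray('top',uv,0.006))
E
```

```text
yellow [218.1 256.4] 2733 [188, 217, 55, 74] [0.4766 0.3643] [0.4721 0.3505] [0.4704 0.3453]
green [459.1 255.9] 3700 [432, 219, 55, 75] [ 0.4902 -0.3677] [ 0.4851 -0.3484] [ 0.4831 -0.3411]
white [324.5 135.5] 212 [301, 130, 48, 11] [0.8568 0.0477] [0.835  0.0482] [0.8269 0.0484]
white [297.6 165.3] 439 [287, 151, 24, 32] [0.7615 0.129 ] [0.7441 0.1259] [0.7376 0.1247]
white [350. 172.] 101 [348, 160, 5, 25] [ 0.7435 -0.0327] [ 0.7268 -0.0285] [ 0.7206 -0.0269]
white [226.  178.6] 185 [215, 167, 20, 20] [0.7161 0.348 ] [0.7007 0.3349] [0.695 0.33 ]
white [451.2 189.9] 669 [437, 176, 29, 29] [ 0.6931 -0.3446] [ 0.6788 -0.3263] [ 0.6734 -0.3195]
white [402.7 184.7] 101 [391, 178, 23, 12] [ 0.7067 -0.1953] [ 0.6917 -0.1837] [ 0.6861 -0.1794]
white [357.4 243.8] 3903 [317, 194, 82, 98] [ 0.522  -0.0578] [ 0.5154 -0.0525] [ 0.5129 -0.0505]
white [222.5 227.8] 252 [214, 219, 18, 19] [0.564  0.3538] [0.5555 0.3405] [0.5523 0.3355]
white [196.4 232.2] 254 [188, 224, 18, 18] [0.5492 0.4326] [0.5414 0.4158] [0.5385 0.4094]
white [198.5 274.3] 261 [190, 265, 18, 19] [0.4215 0.4216] [0.4195 0.4053] [0.4187 0.3991]
pink [297.9 172.6] 143 [287, 163, 20, 16] [0.7387 0.1277] [0.7223 0.1246] [0.7162 0.1234]
black [400.2 178.3] 49 [396, 173, 11, 12] [ 0.7265 -0.1875] [ 0.7107 -0.1763] [ 0.7047 -0.1721]
(225, 178) [0.7168 0.3501 0.006 ]
(451, 190) [ 0.6917 -0.3426  0.006 ]
(485, 312) [ 0.3223 -0.4432  0.006 ]
(350, 172) [ 0.7422 -0.0324  0.006 ]
```

```bash
python3 -c "
import cv2
im=cv2.imread('pics/top0.png')[130:310,180:500]
cv2.imwrite('pics/c0.png',cv2.resize(im,(800,450),interpolation=cv2.INTER_CUBIC))"
```

```text
(no output)
```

View pics/c0.png

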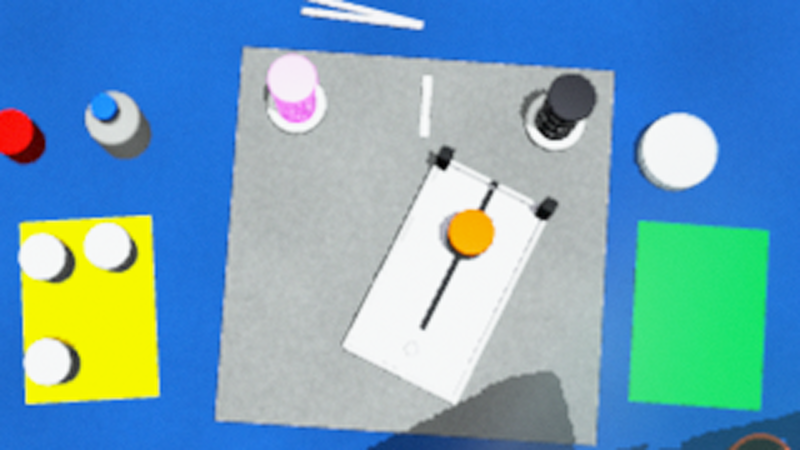

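The crop (2.5x scale) shows the pin at (410,348), the stripe from (422,328) to (494,184), and post tops near (446,153) and (546,207). The lit lamp's foot centre is at about (297,103) and the loading line at (425,105).

Run:
```python
from h import *
c=lambda u,v:(180+(u-.75)/2.5,130+(v-.75)/2.5)
P={}
for n,u,v,z in [('pin',410,348,.038),('s0',422,328,.03),('s1',494,184,.03),('postL',446,153,.105),('postR',546,207,.105),('ll',425.5,105,.006),('lla',428,75,.006),('llb',424,136,.006),('lit',297,103,.009),('dark',554,121,.009),('spraybase',122,130,0.02),('dishtop',678,150,.042),('done',471,232,.11),('j1',43,257,.08),('j2',107,246,.08),('j3',48,361,.08)]+[(f'ym{i}',u,v,0) for i,(u,v) in enumerate([(20,222),(152,215),(159,397),(27,405)])]+[(f'gm{i}',u,v,0) for i,(u,v) in enumerate([(638,221),(769,230),(762,409),(629,401)])]+[(f'pl{i}',u,v,.006) for i,(u,v) in enumerate([(244,47),(614,70),(597,444),(216,421)])]:
    P[n]=ray('top',c(u,v),z)[:2];print(n,P[n])
pin=P['pin']
for k in ['s1','postL','postR','ll','lit','dark','done']:
    d=P[k]-pin;print(k,np.hypot(*d),np.degrees(np.arctan2(d[1],d[0])))
```

```text
pin [ 0.4435 -0.0154]
s0 [ 0.4679 -0.0298]
s1 [ 0.643  -0.1145]
postL [ 0.6666 -0.0512]
postR [ 0.6057 -0.1671]
ll [ 0.7431 -0.032 ]
lla [ 0.7807 -0.0347]
llb [ 0.7046 -0.0307]
lit [0.7422 0.1256]
dark [ 0.7254 -0.1896]
spraybase [0.7029 0.3368]
dishtop [ 0.6862 -0.3341]
done [ 0.5747 -0.0805]
j1 [0.5406 0.4143]
j2 [0.5547 0.3405]
j3 [0.4201 0.4041]
ym0 [0.5908 0.4607]
ym1 [0.6021 0.3001]
ym2 [0.381  0.2852]
ym3 [0.3688 0.4438]
gm0 [ 0.6049 -0.2942]
gm1 [ 0.5965 -0.4548]
gm2 [ 0.3782 -0.444 ]
gm3 [ 0.3853 -0.2828]
pl0 [0.8117 0.1923]
pl1 [ 0.791  -0.2638]
pl2 [ 0.3331 -0.2431]
pl3 [0.3533 0.2152]
s1 0.22270827271847882 -26.42444648754551
postL 0.225992969406538 -9.12720242341534
postR 0.22210603402524517 -43.08832710765241
ll 0.3000860033268742 -3.1808016933901344
lit 0.33028985894066387 25.266504637666017
dark 0.3313843809371 -31.717211763092816
done 0.1464248713502738 -26.406750366334972
```

>>> {"name": "apply_moves", "arguments": {
  "plan": "0 0 0 0 0 0.0179; 0 0 0 0 0 0.0179; 0 0 0 0 0 0.0179; 0 0 0 0 0 0.0179; 0 0 0 0 0 0; 0 0 0 0 0 0",
  "gripper": -1
}}

```text
time_s: 0.65
position: [0.2717, -0.5626, 0.2222]
tcp_rot: [[1.0, 0.003, -0.0], [0.003, -1.0, 0.001], [-0.0, -0.001, -1.0]]
force: [0.1, 0.5, 0.7]
opening: 0.632
grasp_force: 0.0
```

>>> {"name": "apply_moves", "arguments": {
  "plan": "0.8 0 0 0 0 0; 0.8 0 0 0 0 0; 0.8 0 0 0 0 0; 0.8 0 0 0 0 0; 0.8 0 0 0 0 0; 0.8 0 0 0 0 0; 0.8 0 0 0 0 0; 0.8 0 0 0 0 0; 0 0 0 0 0 0; 0 0 0 0 0 0"
}}

```text
time_s: 1.48
position: [0.594, -0.5612, 0.2206]
tcp_rot: [[1.0, 0.006, -0.001], [0.006, -1.0, 0.001], [-0.001, -0.001, -1.0]]
force: [0.7, -0.1, -0.9]
opening: 0.008
grasp_force: 0.0
```

>>> {"name": "apply_moves", "arguments": {
  "plan": "0 -0.8 0 0 0 0; 0 -0.8 0 0 0 0; 0 -0.8 0 0 0 0; 0 -0.8 0 0 0 0; 0 -0.8 0 0 0 0; 0 -0.8 0 0 0 0; 0 -0.8 0 0 0 0; 0 -0.8 0 0 0 0; 0 0 0 0 0 0; 0 0 0 0 0 0"
}}

```text
time_s: 2.32
position: [0.5904, -0.2409, 0.2232]
tcp_rot: [[1.0, 0.004, -0.001], [0.004, -1.0, -0.0], [-0.001, 0.0, -1.0]]
force: [0.4, -0.3, -0.3]
opening: 0.004
grasp_force: 0.0
```

>>> {"name": "apply_moves", "arguments": {
  "plan": "0.25 0 0.78 0 0 0; 0 0 0.78 0 0 0; 0 0 0.78 0 0 0; 0 0 0.78 0 0 0; 0 0 0 0 0 0; 0 -0.4 0 0 0 0; 0 -0.4 0 0 0 0; 0 0 0 0 0 0"
}}

```text
time_s: 2.98
position: [0.6039, -0.2015, 0.068]
tcp_rot: [[1.0, 0.001, -0.0], [0.001, -1.0, 0.001], [-0.0, -0.001, -1.0]]
force: [-1.1, 0.0, 0.1]
opening: 0.004
grasp_force: 0.0
```

>>> {"name": "apply_moves", "arguments": {
  "plan": "0.1 -0.2 0 0 0 0; 0.1 -0.2 0 0 0 0; 0.1 -0.2 0 0 0 0; 0.1 -0.2 0 0 0 0; 0.1 -0.2 0 0 0 0; 0.1 -0.2 0 0 0 0; 0.1 -0.2 0 0 0 0; 0.1 -0.15 0 0 0 0; 0 0 0 0 0 0; 0 0 0 0 0 0"
}}

```text
time_s: 3.82
position: [0.6434, -0.1239, 0.0661]
tcp_rot: [[1.0, 0.001, -0.002], [0.001, -1.0, 0.001], [-0.002, -0.001, -1.0]]
force: [0.3, -0.1, 0.5]
opening: 0.002
grasp_force: 0.0
```

Run:
```python
from h import *
im=cv2.cvtColor(capture('top'),cv2.COLOR_RGB2BGR)[130:310,180:500]
cv2.imwrite('pics/c1.png',cv2.resize(im,(800,450),interpolation=cv2.INTER_CUBIC))
```

```text
(no output)
```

View pics/c1.png

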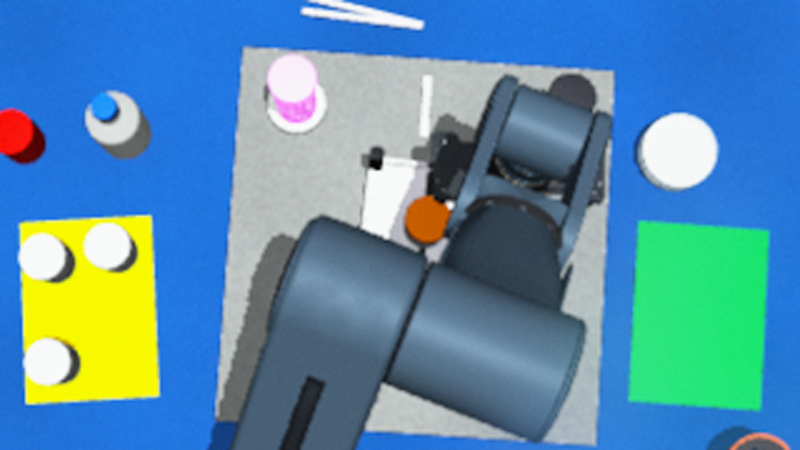

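The left post top is now at crop (376,155) and the orange lid at (427,219), so the tray is near the loading line. I'll compute the heading from those.

Run:
```python
from h import *
c=lambda u,v:(180+(u-.75)/2.5,130+(v-.75)/2.5)
pin=np.array([.4435,-.0154])
for n,u,v,z,o in [('postL',376,155,.105,17.16),('done',427,219,.11,0)]:
    p=ray('top',c(u,v),z)[:2];d=p-pin;print(n,p,np.degrees(np.arctan2(d[1],d[0]))-o+3.18)
```

```text
postL [0.6629 0.0296] -2.392856001388878
done [ 0.5888 -0.0299] -2.5216289995045815
```

>>> {"name": "apply_moves", "arguments": {
  "plan": "0.04 -0.1 0 0 0 0; 0.04 -0.08 0 0 0 0; 0 0 0 0 0 0; 0 0 0 0 0 0; 0 0 0 0 0 0; 0 0.4 0 0 0 0; -0.4 0.4 0 0 0 0; 0 0 -0.8 0 0 0; 0 0 -0.8 0 0 0; 0 0 -0.8 0 0 0",
  "gripper": -1
}}

```text
time_s: 4.7
position: [0.6273, -0.1568, 0.187]
tcp_rot: [[1.0, -0.002, -0.002], [-0.002, -1.0, 0.001], [-0.002, -0.001, -1.0]]
force: [1.3, -0.4, 0.3]
opening: 0.004
grasp_force: 0.0
```

>>> {"name": "apply_moves", "arguments": {
  "plan": "-0.8 0.4 0 0 0 0; -0.8 0.4 0 0 0 0; -0.8 0.4 0 0 0 0; -0.8 0.4 0 0 0 0; 0 0 0 0 0 0; 0 0 0 0 0 0",
  "gripper": 1
}}

```text
time_s: 5.2
position: [0.4776, -0.2318, 0.1869]
tcp_rot: [[1.0, -0.004, -0.0], [-0.004, -1.0, 0.0], [-0.0, -0.0, -1.0]]
force: [0.6, -0.2, 0.8]
opening: 0.374
grasp_force: 0.0
```

Run:
```python
from h import *
s=bot.read_state();print(s['position'])
im=cv2.cvtColor(capture('top'),cv2.COLOR_RGB2BGR)[130:310,180:500]
cv2.imwrite('pics/c2.png',cv2.resize(im,(800,450),interpolation=cv2.INTER_CUBIC))
```

```text
[ 0.4776 -0.2318  0.1869]
```

View pics/c2.png

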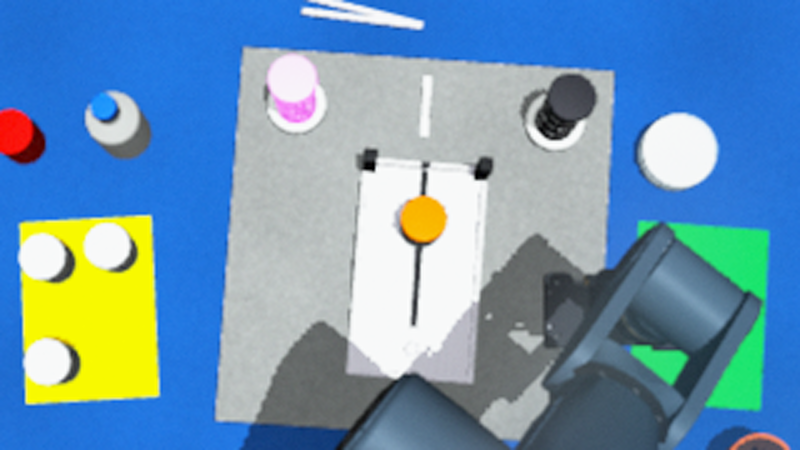

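The stripe from (425,163) to (415,325) now points at the loading line (425,105). The orange lid is at (423,219), and the white lids haven't moved.

```bash
cat >> h.py <<'E'
def lids():
    "lid centres (px -> world) for orange and white lids in the top view"
    h=hsv(capture('top'));mk=masks(h);out=[]
    for k in ('orange','white'):
        for c,a,b in blobs(mk[k],100):
            if 130<c[1]<320 and 180<c[0]<500 and a<520 and .7<b[2]/b[3]<1.4:
                e=np.array([b[0]+b[2]/2-.5,b[1]+b[3]/2-.5])
                out.append((k,c,a,ray('top',e,.08)[:2],ray('top',e,.11)[:2]))
    return out
E
python3 - <<'E'
from h import *
for l in lids(): print(*l)
h=hsv(capture('top'));m=(h[...,0]>8)&(h[...,0]<22)&(h[...,1]>150);print(blobs(m[150:300,300:420],30))
c=lambda u,v:(180+(u-.75)/2.5,130+(v-.75)/2.5)
print(ray('top',c(423,219),.11))
E
```

```text
white [297.5 165.3] 447 [0.7405 0.1246] [0.7341 0.1235]
white [226.  178.6] 193 [0.7069 0.3395] [0.701  0.3345]
white [401.7 183.4] 119 [ 0.7072 -0.1831] [ 0.7013 -0.1788]
white [222.5 227.8] 255 [0.555  0.3405] [0.5518 0.3355]
white [196.4 232.3] 255 [0.5405 0.4154] [0.5376 0.4091]
white [198.5 274.3] 263 [0.4203 0.4053] [0.4195 0.3992]
[(array([47.9, 66.8]), 70, [40, 58, 18, 19])]
[ 0.5887 -0.0253  0.11  ]
```

>>> {"name": "apply_moves", "arguments": {
  "plan": "0.37 -0.69 0 0 0 0; 0.37 -0.69 0 0 0 0; 0.37 -0.69 0 0 0 0; 0.37 -0.69 0 0 0 0; 0.37 -0.69 0 0 0 0; 0.37 -0.69 0 0 0 0; 0 0 0 0 0 0; 0 0 0 0 0 0",
  "gripper": 1
}}

```text
time_s: 6.02
position: [0.5918, -0.0204, 0.1862]
tcp_rot: [[1.0, 0.007, 0.001], [0.007, -1.0, -0.0], [0.001, 0.0, -1.0]]
force: [-0.2, -0.4, -0.5]
opening: 0.989
grasp_force: 0.0
```

>>> {"name": "apply_moves", "arguments": {
  "plan": "0 0 0.52 0 0 0; 0 0 0.52 0 0 0; 0 0 0.52 0 0 0; 0 0 0.52 0 0 0; 0 0 0.52 0 0 0; 0 0 0 0 0 0; 0 0 0 0 0 0"
}}

```text
time_s: 6.6
position: [0.5891, -0.0242, 0.0553]
tcp_rot: [[1.0, -0.001, -0.004], [-0.001, -1.0, 0.001], [-0.004, -0.001, -1.0]]
force: [0.3, 0.6, 0.1]
opening: 0.997
grasp_force: 0.0
```

>>> {"name": "apply_moves", "arguments": {
  "plan": "0 0 0 0 0 0; 0 0 0 0 0 0; 0 0 0 0 0 0; 0 0 0 0 0 0; 0 0 0 0 0 0; 0 0 0 0 0 0; 0 0 0 0 0 0; 0 0 0 0 0 0",
  "gripper": -1
}}

```text
time_s: 7.27
position: [0.5905, -0.0238, 0.0572]
tcp_rot: [[1.0, -0.0, 0.001], [-0.0, -1.0, 0.0], [0.001, -0.0, -1.0]]
force: [-0.7, 0.5, 4.8]
opening: 0.616
grasp_force: 30.0
```

>>> {"name": "apply_moves", "arguments": {
  "plan": "0 0 -0.3 0 0 0; 0 0 -0.5 0 0 0; 0 0 -0.5 0 0 0; 0 0 -0.3 0 0 0; 0 0 0 0 0 0"
}}

```text
time_s: 7.68
position: [0.5923, -0.0243, 0.1394]
tcp_rot: [[1.0, 0.0, 0.006], [0.0, -1.0, -0.002], [0.006, 0.002, -1.0]]
force: [0.3, -0.3, -2.5]
opening: 0.613
grasp_force: 30.0
```

>>> {"name": "apply_moves", "arguments": {
  "plan": "-0.2 0.55 0 0 0 0; -0.2 0.8 0 0 0 0; -0.2 0.8 0 0 0 0; -0.2 0.8 0 0 0 0; -0.2 0.8 0 0 0 0; -0.2 0.8 0 0 0 0; -0.2 0.8 0 0 0 0; -0.2 0.8 0 0 0 0; -0.2 0.55 0 0 0 0; 0 0 0 0 0 0"
}}

```text
time_s: 8.52
position: [0.498, -0.3655, 0.1348]
tcp_rot: [[1.0, -0.006, -0.001], [-0.006, -1.0, -0.003], [-0.001, 0.003, -1.0]]
force: [1.7, 1.0, -3.4]
opening: 0.617
grasp_force: 30.0
```

>>> {"name": "apply_moves", "arguments": {
  "plan": "0 0 0 0 0 0; 0 0 0.42 0 0 0; 0 0 0.42 0 0 0; 0 0 0.42 0 0 0; 0 0 0.42 0 0 0; 0 0 0.32 0 0 0; 0 0 0.1 0 0 0; 0 0 0 0 0 0; 0 0 0 0 0 0"
}}

```text
time_s: 9.27
position: [0.5005, -0.3578, 0.0314]
tcp_rot: [[1.0, 0.001, -0.001], [0.001, -1.0, 0.001], [-0.001, -0.001, -1.0]]
force: [0.7, -0.3, -1.2]
opening: 0.617
grasp_force: 30.0
```

>>> {"name": "apply_moves", "arguments": {
  "plan": "0 0 0.04 0 0 0; 0 0 0.04 0 0 0; 0 0 0 0 0 0; 0 0 0 0 0 0; 0 0 0 0 0 0"
}}

```text
time_s: 9.68
position: [0.5004, -0.3591, 0.028]
tcp_rot: [[1.0, -0.0, 0.001], [-0.0, -1.0, -0.001], [0.001, 0.001, -1.0]]
force: [-0.0, 0.2, -2.0]
opening: 0.616
grasp_force: 30.0
```

>>> {"name": "apply_moves", "arguments": {
  "plan": "0 0 0 0 0 0; 0 0 0 0 0 0; 0 0 0 0 0 0; 0 0 0 0 0 0; 0 0 0 0 0 0; 0 0 0 0 0 0",
  "gripper": 1
}}

```text
time_s: 10.18
position: [0.5003, -0.3589, 0.0277]
tcp_rot: [[1.0, -0.0, 0.0], [-0.0, -1.0, -0.0], [0.0, 0.0, -1.0]]
force: [0.2, -0.6, -0.2]
opening: 0.962
grasp_force: 0.0
```

>>> {"name": "apply_moves", "arguments": {
  "plan": "0 0 -0.3 0 0 0; 0 0 -0.8 0 0 0; 0 0 -0.8 0 0 0; 0 0 -0.8 0 0 0; 0 0 -0.5 0 0 0; 0 0 0 0 0 0"
}}

```text
time_s: 10.68
position: [0.5033, -0.3618, 0.1945]
tcp_rot: [[1.0, 0.0, 0.01], [0.0, -1.0, -0.01], [0.01, 0.01, -1.0]]
force: [0.9, 0.5, 0.4]
opening: 1.001
grasp_force: 0.0
```

Run:
```python
from h import *
print(bot.read_state()['position'])
for l in lids(): print(*l)
```

```text
[ 0.5033 -0.3618  0.1945]
white [297.5 165.2] 448 [0.7405 0.1246] [0.7341 0.1235]
white [226.  178.6] 193 [0.7069 0.3395] [0.701  0.3345]
white [401.5 183.4] 120 [ 0.7072 -0.1816] [ 0.7013 -0.1773]
white [222.5 227.8] 256 [0.555  0.3405] [0.5518 0.3355]
white [196.4 232.3] 256 [0.5405 0.4154] [0.5376 0.4091]
white [198.5 274.3] 263 [0.4203 0.4053] [0.4195 0.3992]
```

>>> {"name": "apply_moves", "arguments": {
  "plan": "0.06 -0.777 0 0 0 0; 0.06 -0.777 0 0 0 0; 0.06 -0.777 0 0 0 0; 0.06 -0.777 0 0 0 0; 0.06 -0.777 0 0 0 0; 0.06 -0.777 0 0 0 0; 0.06 -0.777 0 0 0 0; 0.06 -0.777 0 0 0 0; 0.06 -0.777 0 0 0 0"
}}

```text
time_s: 11.48
position: [0.5258, -0.0071, 0.186]
tcp_rot: [[1.0, -0.0, -0.003], [-0.0, -1.0, 0.001], [-0.003, -0.001, -1.0]]
force: [0.8, 0.6, 0.1]
opening: 1.0
grasp_force: 0.0
```

>>> {"name": "apply_moves", "arguments": {
  "plan": "0.06 -0.777 0 0 0 0; 0.06 -0.777 0 0 0 0; 0.06 -0.777 0 0 0 0; 0.06 -0.777 0 0 0 0; 0.06 -0.777 0 0 0 0; 0.06 -0.777 0 0 0 0; 0.06 -0.777 0 0 0 0; 0.06 -0.777 0 0 0 0; 0.06 -0.777 0 0 0 0; 0 0 0 0 0 0"
}}

```text
time_s: 12.32
position: [0.5533, 0.3472, 0.1857]
tcp_rot: [[1.0, 0.006, -0.0], [0.006, -1.0, 0.003], [-0.0, -0.003, -1.0]]
force: [1.4, -0.1, -0.8]
opening: 1.001
grasp_force: 0.0
```

>>> {"name": "apply_moves", "arguments": {
  "plan": "0 0 0 0 0 -0.01923; 0 0 0 0 0 -0.01923; 0 0 0 0 0 -0.01923; 0 0 0 0 0 -0.01923; 0 0 0 0 0 -0.01923; 0 0 0 0 0 -0.01923; 0 0 0 0 0 -0.01923; 0 0 0 0 0 -0.01923; 0 0 0 0 0 -0.01923; 0 0 0 0 0 -0.01923"
}}

```text
time_s: 13.15
position: [0.5531, 0.3394, 0.1855]
tcp_rot: [[0.349, 0.937, -0.004], [0.937, -0.349, -0.002], [-0.003, -0.003, -1.0]]
force: [0.7, -0.8, 0.1]
opening: 0.996
grasp_force: 0.0
```

>>> {"name": "apply_moves", "arguments": {
  "plan": "0 0 0 0 0 -0.01923; 0 0 0 0 0 -0.01923; 0 0 0 0 0 -0.01923; 0 0 0 0 0 0; 0 0 0 0 0 0; 0 0 0 0 0 0"
}}

```text
time_s: 13.65
position: [0.5538, 0.34, 0.1866]
tcp_rot: [[0.003, 1.0, -0.002], [1.0, -0.003, -0.001], [-0.001, -0.002, -1.0]]
force: [-0.4, 0.6, 0.3]
opening: 0.997
grasp_force: 0.0
```

Run:
```python
from h import *
s=bot.read_state();print(s['position'],s['tcp_rot'],s['joint_positions'])
cv2.imwrite('pics/w1.png',cv2.cvtColor(capture('wrist'),cv2.COLOR_RGB2BGR))
for p in [(.555,.3405,.08),(.5405,.4154,.08),(.4203,.4053,.08)]: print(proj('wrist',p,s))
im=capture('top');m=(hsv(im)[...,0]>6)&(hsv(im)[...,0]<22)&(hsv(im)[...,1]>140)
for b in blobs(m,25): print(b,ray('top',b[0],.08))
```

```text
[0.5538 0.34   0.1866] [[ 0.003   1.     -0.0017]
 [ 1.     -0.003  -0.0007]
 [-0.0007 -0.0017 -1.    ]] [21.7108 34.431  80.2346 -0.0027 65.4401 21.8813]
[323.1069 240.7743]
[304.1783 145.4835]
[148.5291 159.3485]
(array([  3.5, 222.2]), 1072, [0, 162, 12, 172]) [0.5611 0.9755 0.08  ]
(array([ 92.3, 203.9]), 50, [89, 194, 8, 17]) [0.6191 0.7216 0.08  ]
(array([601.8, 214.1]), 327, [591, 196, 26, 32]) [ 0.6147 -0.7681  0.08  ]
(array([612.6, 202.7]), 63, [608, 196, 8, 13]) [ 0.649  -0.8009  0.08  ]
(array([115.4, 243.1]), 1009, [86, 199, 56, 76]) [0.5057 0.6488 0.08  ]
(array([604.2, 251.3]), 408, [593, 236, 25, 33]) [ 0.5055 -0.7719  0.08  ]
(array([463.2, 251.1]), 253, [455, 243, 18, 18]) [ 0.4993 -0.3604  0.08  ]
(array([ 73.3, 252.3]), 27, [71, 249, 6, 8]) [0.477  0.7688 0.08  ]
(array([583.4, 260.7]), 47, [579, 255, 8, 13]) [ 0.4771 -0.7104  0.08  ]
(array([598.5, 287.2]), 111, [594, 276, 9, 27]) [ 0.401  -0.7523  0.08  ]
(array([609.8, 280.1]), 75, [603, 277, 16, 10]) [ 0.422  -0.7857  0.08  ]
(array([615.5, 292. ]), 30, [612, 289, 7, 8]) [ 0.3879 -0.8012  0.08  ]
(array([ 57.8
[... 938 characters left out ...]
26, 36]) [-0.0521  0.7915  0.08  ]
(array([ 86.3, 440.3]), 427, [71, 426, 26, 35]) [-0.0504  0.7027  0.08  ]
(array([114.7, 431.9]), 118, [104, 427, 25, 13]) [-0.0263  0.6244  0.08  ]
(array([118.3, 454.4]), 151, [105, 440, 23, 22]) [-0.0875  0.6113  0.08  ]
(array([105. , 446.8]), 48, [103, 442, 7, 12]) [-0.0673  0.6494  0.08  ]
(array([ 41.2, 450.1]), 68, [38, 445, 9, 16]) [-0.0788  0.8271  0.08  ]
(array([ 75.3, 455.1]), 101, [70, 448, 11, 13]) [-0.091   0.7312  0.08  ]
(array([ 50.5, 473.5]), 236, [37, 469, 27, 11]) [-0.1417  0.7973  0.08  ]
(array([ 81.7, 474.1]), 225, [69, 469, 26, 11]) [-0.1422  0.7105  0.08  ]
(array([112.6, 474.3]), 174, [101, 470, 26, 10]) [-0.1416  0.6245  0.08  ]
```

View pics/w1.png

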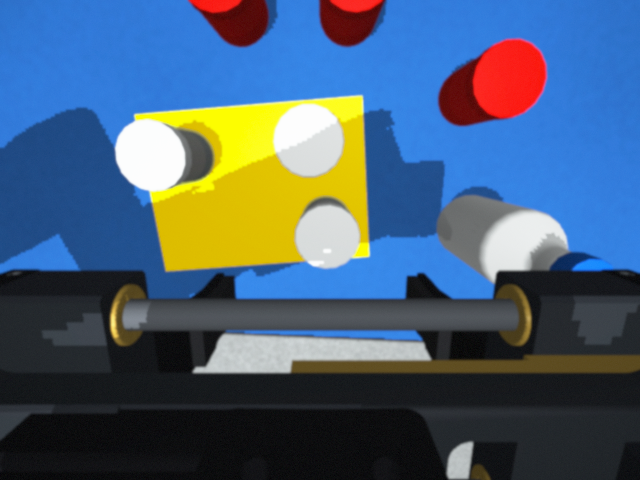

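The wrist view shows the white lids at (327,236), (308,140) and (152,155), each within 5 px of my prediction. The spray is well to the right, and its body clears the gripper.

>>> {"name": "apply_moves", "arguments": {
  "plan": "0.05 0.05 0 0 0 0; 0 0 0.75 0 0 0; 0 0 0.75 0 0 0; 0 0 0.75 0 0 0; 0 0 0.6 0 0 0; 0 0 0.28 0 0 0; 0 0 0 0 0 0; 0 0 0 0 0 0"
}}

```text
time_s: 14.42
position: [0.5572, 0.3432, 0.0311]
tcp_rot: [[0.0, 1.0, -0.0], [1.0, -0.0, 0.0], [0.0, -0.0, -1.0]]
force: [0.9, -0.1, 0.1]
opening: 1.0
grasp_force: 0.0
```

>>> {"name": "apply_moves", "arguments": {
  "plan": "0 0 0 0 0 0; 0 0 0 0 0 0; 0 0 0 0 0 0; 0 0 0 0 0 0; 0 0 0 0 0 0; 0 0 0 0 0 0; 0 0 0 0 0 0; 0 0 0 0 0 0",
  "gripper": -1
}}

```text
time_s: 15.08
position: [0.5579, 0.3433, 0.0319]
tcp_rot: [[0.0, 1.0, 0.003], [1.0, -0.0, 0.001], [0.001, 0.003, -1.0]]
force: [1.4, -0.6, 4.1]
opening: 0.617
grasp_force: 30.0
```

>>> {"name": "apply_moves", "arguments": {
  "plan": "0 0 -0.3 0 0 0; 0 0 -0.6 0 0 0; 0 0 -0.8 0 0 0; 0 0 -0.8 0 0 0; 0 0 -0.5 0 0 0; 0 0 0 0 0 0; 0 0 0 0 0 0"
}}

```text
time_s: 15.67
position: [0.5568, 0.3431, 0.1821]
tcp_rot: [[0.0, 1.0, 0.002], [1.0, -0.0, 0.001], [0.001, 0.002, -1.0]]
force: [0.1, -0.2, -3.1]
opening: 0.613
grasp_force: 30.0
```

>>> {"name": "apply_moves", "arguments": {
  "plan": "0 0 0 0 0 0.01923; 0 0 0 0 0 0.01923; 0 0 0 0 0 0.01923; 0 0 0 0 0 0.01923; 0 0 0 0 0 0.01923; 0 0 0 0 0 0.01923; 0 0 0 0 0 0.01923; 0 0 0 0 0 0.01923; 0 0 0 0 0 0.01923; 0 0 0 0 0 0.01923"
}}

```text
time_s: 16.5
position: [0.5543, 0.3419, 0.1771]
tcp_rot: [[0.937, 0.349, -0.007], [0.349, -0.937, -0.003], [-0.008, 0.0, -1.0]]
force: [-0.5, 0.4, -3.0]
opening: 0.615
grasp_force: 30.0
```

>>> {"name": "apply_moves", "arguments": {
  "plan": "0 0 0 0 0 0.01923; 0 0 0 0 0 0.01923; 0 0 0 0 0 0.01923; 0 0 0 0 0 0; 0 0 0 0 0 0"
}}

```text
time_s: 16.92
position: [0.555, 0.3422, 0.1782]
tcp_rot: [[1.0, 0.003, -0.005], [0.003, -1.0, -0.002], [-0.005, 0.002, -1.0]]
force: [0.9, 0.9, -2.4]
opening: 0.613
grasp_force: 30.0
```

>>> {"name": "apply_moves", "arguments": {
  "plan": "0.11 0.6 0 0 0 0; 0.11 0.78 0 0 0 0; 0.11 0.78 0 0 0 0; 0.11 0.78 0 0 0 0; 0.11 0.78 0 0 0 0; 0.11 0.78 0 0 0 0; 0.11 0.78 0 0 0 0; 0.11 0.78 0 0 0 0; 0.11 0.78 0 0 0 0; 0.12 0.52 0 0 0 0"
}}

```text
time_s: 17.75
position: [0.6115, -0.0287, 0.1799]
tcp_rot: [[1.0, 0.001, -0.002], [0.001, -1.0, -0.001], [-0.002, 0.001, -1.0]]
force: [0.1, 1.1, -1.6]
opening: 0.617
grasp_force: 30.0
```

>>> {"name": "apply_moves", "arguments": {
  "plan": "0 0 0 0 0 0; 0 0 0 0 0 0; 0 0 0 0 0 0; 0 0 0 0 0 0"
}}

```text
time_s: 18.08
position: [0.6113, -0.0237, 0.1803]
tcp_rot: [[1.0, 0.002, -0.002], [0.002, -1.0, 0.001], [-0.002, -0.001, -1.0]]
force: [-0.0, 0.0, -2.1]
opening: 0.613
grasp_force: 30.0
```

>>> {"name": "apply_moves", "arguments": {
  "plan": "0.03 0.02 0.5 0 0 0; 0 0 0.5 0 0 0; 0 0 0.5 0 0 0; 0 0 0.5 0 0 0; 0 0 0.25 0 0 0; 0 0 0.05 0 0 0; 0 0 0.02 0 0 0; 0 0 0 0 0 0; 0 0 0 0 0 0; 0 0 0 0 0 0"
}}

```text
time_s: 18.92
position: [0.6149, -0.0262, 0.0667]
tcp_rot: [[1.0, 0.0, 0.003], [0.0, -1.0, -0.001], [0.003, 0.001, -1.0]]
force: [1.3, -0.7, -2.4]
opening: 0.615
grasp_force: 30.0
```

>>> {"name": "apply_moves", "arguments": {
  "plan": "0 0 0.04 0 0 0; 0 0 0.02 0 0 0; 0 0 0 0 0 0; 0 0 0 0 0 0; 0 0 0 0 0 0"
}}

```text
time_s: 19.33
position: [0.6137, -0.0261, 0.0621]
tcp_rot: [[1.0, -0.0, 0.0], [-0.0, -1.0, 0.0], [0.0, -0.0, -1.0]]
force: [-0.4, -0.1, -1.4]
opening: 0.618
grasp_force: 30.0
```

>>> {"name": "apply_moves", "arguments": {
  "plan": "0 0 0 0 0 0; 0 0 0 0 0 0; 0 0 0 0 0 0; 0 0 0 0 0 0; 0 0 0 0 0 0; 0 0 -0.3 0 0 0; 0 0 -0.75 0 0 0; 0 0 -0.75 0 0 0; 0 0 -0.75 0 0 0; 0 0 0 0 0 0",
  "gripper": 1
}}

```text
time_s: 20.17
position: [0.619, -0.027, 0.1978]
tcp_rot: [[1.0, 0.0, 0.016], [0.0, -1.0, -0.004], [0.016, 0.004, -1.0]]
force: [1.6, -1.0, 0.1]
opening: 0.999
grasp_force: 0.0
```

>>> {"name": "apply_moves", "arguments": {
  "plan": "-0.13 -0.8 0 0 0 0; -0.13 -0.8 0 0 0 0; -0.13 -0.8 0 0 0 0; -0.13 -0.8 0 0 0 0; -0.13 -0.8 0 0 0 0; -0.13 -0.8 0 0 0 0; -0.13 -0.8 0 0 0 0; -0.13 -0.8 0 0 0 0; -0.13 -0.8 0 0 0 0; -0.13 -0.8 0 0 0 0"
}}

```text
time_s: 21.0
position: [0.548, 0.3759, 0.1895]
tcp_rot: [[1.0, 0.0, 0.0], [0.0, -1.0, -0.0], [0.0, 0.0, -1.0]]
force: [0.5, -0.8, -0.4]
opening: 1.0
grasp_force: 0.0
```

>>> {"name": "apply_moves", "arguments": {
  "plan": "-0.13 -0.8 0 0 0 0; 0 0 0 0 0 0; 0 0 0 0 0 0; 0 0 0 0 0 0"
}}

```text
time_s: 21.33
position: [0.5418, 0.4138, 0.1891]
tcp_rot: [[1.0, 0.001, -0.0], [0.001, -1.0, -0.001], [-0.0, 0.001, -1.0]]
force: [-0.3, 1.0, -0.2]
opening: 1.002
grasp_force: 0.0
```

Run:
```python
from h import *
s=bot.read_state();print(s['position'])
cv2.imwrite('pics/w2.png',cv2.cvtColor(capture('wrist'),cv2.COLOR_RGB2BGR))
im=cv2.cvtColor(capture('top'),cv2.COLOR_RGB2BGR)[130:310,180:500]
cv2.imwrite('pics/c3.png',cv2.resize(im,(800,450),interpolation=cv2.INTER_CUBIC))
for p in [(.5405,.4154,.08),(.4203,.4053,.08)]: print(proj('wrist',p,s))
for l in lids(): print(*l)
```

```text
[0.5418 0.4138 0.1891]
[317.2242 241.7286]
[328.2321 369.3151]
orange [463.5 251.1] 226 [ 0.4996 -0.3613] [ 0.4974 -0.3538]
white [297.7 165.2] 422 [0.7406 0.1232] [0.7341 0.122 ]
white [226.1 178.9] 171 [0.7054 0.3395] [0.6996 0.3345]
```

View pics/c3.png

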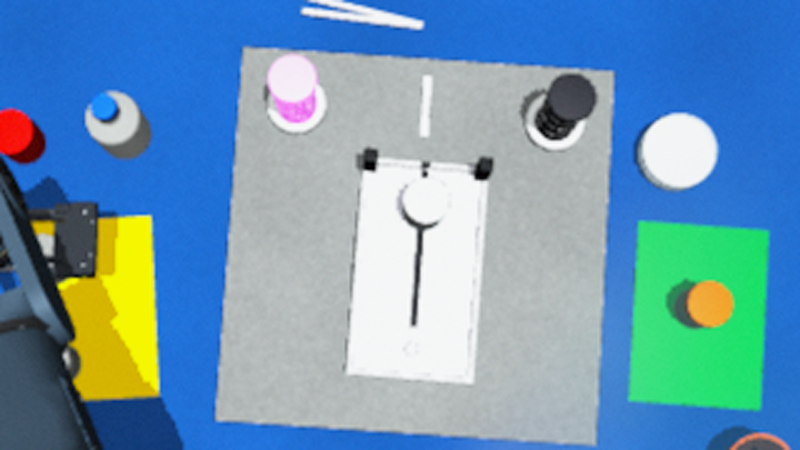

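The first new jar stands on the stripe at crop (426,202), the done jar is on the green mat at (710,304), and the tray is still on the line. I'll check j1 with the wrist picture.

```bash
cat >> h.py <<'E'
def wlids(z=.08):
    "white lid circles in the wrist picture -> world"
    s=bot.read_state();im=capture('wrist');g=cv2.GaussianBlur(cv2.cvtColor(im,cv2.COLOR_RGB2GRAY),(5,5),1)
    c=cv2.HoughCircles(g[:300],cv2.HOUGH_GRADIENT,1,50,param1=120,param2=25,minRadius=26,maxRadius=42)
    return s,[] if c is None else [(k,ray('wrist',k[:2],z,s)[:2],hsv(im)[int(k[1]),int(k[0])]) for k in c[0]]
E
python3 - <<'E'
from h import *
s,r=wlids();print(s['position'])
for k in r: print(*k)
E
```

```text
[0.5427 0.4123 0.1895]
[311.5 237.5  32.1] [0.5449 0.4187] [ 90   3 229]
[169.5 196.5  32. ] [0.5787 0.532 ] [  1 238 254]
[267.5  69.5  27.5] [0.6713 0.4501] [  0 202 254]
```

>>> {"name": "apply_moves", "arguments": {
  "plan": "0.02 -0.08 0 0 0 0; 0 0 0.75 0 0 0; 0 0 0.75 0 0 0; 0 0 0.75 0 0 0; 0 0 0.6 0 0 0; 0 0 0.3 0 0 0; 0 0 0 0 0 0; 0 0 0 0 0 0"
}}

```text
time_s: 22.2
position: [0.5433, 0.4173, 0.0312]
tcp_rot: [[1.0, -0.001, -0.002], [-0.001, -1.0, -0.001], [-0.002, 0.001, -1.0]]
force: [-0.3, 0.1, -0.1]
opening: 1.0
grasp_force: 0.0
```

>>> {"name": "apply_moves", "arguments": {
  "plan": "0 0 0 0 0 0; 0 0 0 0 0 0; 0 0 0 0 0 0; 0 0 0 0 0 0; 0 0 0 0 0 0; 0 0 0 0 0 0; 0 0 0 0 0 0; 0 0 0 0 0 0",
  "gripper": -1
}}

```text
time_s: 22.87
position: [0.5435, 0.4184, 0.0328]
tcp_rot: [[1.0, -0.0, 0.001], [-0.0, -1.0, 0.001], [0.001, -0.001, -1.0]]
force: [-0.7, 0.5, 4.8]
opening: 0.616
grasp_force: 30.0
```

>>> {"name": "apply_moves", "arguments": {
  "plan": "0 0 -0.3 0 0 0; 0 0 -0.6 0 0 0; 0 0 -0.8 0 0 0; 0 0 -0.8 0 0 0; 0 0 -0.5 0 0 0; 0 0 0 0 0 0; 0 0 0 0 0 0"
}}

```text
time_s: 23.45
position: [0.5439, 0.4182, 0.1837]
tcp_rot: [[1.0, 0.0, 0.003], [0.0, -1.0, 0.001], [0.003, -0.001, -1.0]]
force: [0.4, -0.9, -2.7]
opening: 0.614
grasp_force: 30.0
```

>>> {"name": "apply_moves", "arguments": {
  "plan": "0 0.6 0 0 0 0; 0 0.78 0 0 0 0; 0 0.78 0 0 0 0; 0 0.78 0 0 0 0; 0 0.78 0 0 0 0; 0.03 0.78 0 0 0 0; 0.03 0.78 0 0 0 0; 0.03 0.78 0 0 0 0; 0 0.78 0 0 0 0; 0 0.78 0 0 0 0"
}}

```text
time_s: 24.28
position: [0.5454, 0.0353, 0.1795]
tcp_rot: [[1.0, 0.0, -0.006], [0.0, -1.0, 0.001], [-0.006, -0.001, -1.0]]
force: [0.5, 0.2, -1.9]
opening: 0.613
grasp_force: 30.0
```

>>> {"name": "apply_moves", "arguments": {
  "plan": "0 0.78 0 0 0 0; 0 0.39 0 0 0 0; 0 0 0 0 0 0; 0 0 0 0 0 0; 0 0 0 0 0 0; 0 0 0 0 0 0"
}}

```text
time_s: 24.78
position: [0.5467, -0.0201, 0.181]
tcp_rot: [[1.0, 0.001, -0.003], [0.001, -1.0, 0.001], [-0.003, -0.001, -1.0]]
force: [-0.6, 0.5, -1.3]
opening: 0.613
grasp_force: 30.0
```

>>> {"name": "apply_moves", "arguments": {
  "plan": "0 0 0.5 0 0 0; 0 0 0.5 0 0 0; 0 0 0.5 0 0 0; 0 0 0.5 0 0 0; 0 0 0.25 0 0 0; 0 0 0.05 0 0 0; 0 0 0 0 0 0; 0 0 0 0 0 0; 0 0 0 0 0 0"
}}

```text
time_s: 25.53
position: [0.5487, -0.0212, 0.0682]
tcp_rot: [[1.0, 0.001, 0.002], [0.001, -1.0, -0.001], [0.002, 0.001, -1.0]]
force: [-0.5, 0.7, -2.2]
opening: 0.616
grasp_force: 30.0
```

>>> {"name": "apply_moves", "arguments": {
  "plan": "0 0 0.05 0 0 0; 0 0 0.04 0 0 0; 0 0 0.02 0 0 0; 0 0 0 0 0 0; 0 0 0 0 0 0"
}}

```text
time_s: 25.95
position: [0.5483, -0.0216, 0.0627]
tcp_rot: [[1.0, -0.0, 0.002], [-0.0, -1.0, -0.0], [0.002, 0.0, -1.0]]
force: [-1.3, 0.5, 6.4]
opening: 0.619
grasp_force: 30.0
```

>>> {"name": "apply_moves", "arguments": {
  "plan": "0 0 0 0 0 0; 0 0 0 0 0 0; 0 0 0 0 0 0; 0 0 0 0 0 0; 0 0 0 0 0 0; 0 0 -0.3 0 0 0; 0 0 -0.75 0 0 0; 0 0 -0.75 0 0 0; 0 0 -0.75 0 0 0; 0 0 0 0 0 0",
  "gripper": 1
}}

```text
time_s: 26.78
position: [0.5526, -0.0225, 0.196]
tcp_rot: [[1.0, 0.0, 0.014], [0.0, -1.0, -0.003], [0.014, 0.003, -1.0]]
force: [2.3, -0.1, -0.0]
opening: 0.997
grasp_force: 0.0
```

>>> {"name": "apply_moves", "arguments": {
  "plan": "-0.23 -0.78 0 0 0 0; -0.23 -0.78 0 0 0 0; -0.23 -0.78 0 0 0 0; -0.23 -0.78 0 0 0 0; -0.23 -0.78 0 0 0 0; -0.23 -0.78 0 0 0 0; -0.23 -0.78 0 0 0 0; -0.23 -0.78 0 0 0 0; -0.23 -0.78 0 0 0 0; -0.23 -0.78 0 0 0 0"
}}

```text
time_s: 27.62
position: [0.4315, 0.3701, 0.1885]
tcp_rot: [[1.0, 0.0, -0.001], [0.0, -1.0, -0.0], [-0.001, 0.0, -1.0]]
force: [0.3, 0.5, -0.0]
opening: 1.001
grasp_force: 0.0
```

>>> {"name": "apply_moves", "arguments": {
  "plan": "-0.23 -0.78 0 0 0 0; 0 0 0 0 0 0; 0 0 0 0 0 0; 0 0 0 0 0 0"
}}

```text
time_s: 27.95
position: [0.4207, 0.407, 0.1883]
tcp_rot: [[1.0, 0.001, -0.001], [0.001, -1.0, -0.001], [-0.001, 0.001, -1.0]]
force: [-0.5, 0.2, -0.8]
opening: 1.0
grasp_force: 0.0
```

Run:
```python
from h import *
s,r=wlids();print(s['position'],s['joint_positions'])
for k in r: print(*k)
im=cv2.cvtColor(capture('top'),cv2.COLOR_RGB2BGR)[130:310,180:500]
cv2.imwrite('pics/c4.png',cv2.resize(im,(800,450),interpolation=cv2.INTER_CUBIC))
```

```text
[0.4207 0.407  0.1883] [ 33.1351  29.5689  89.8605  -0.0426  60.6643 123.1022]
[318.5 239.5  32. ] [0.4214 0.4075] [ 98   5 186]
```

View pics/c4.png

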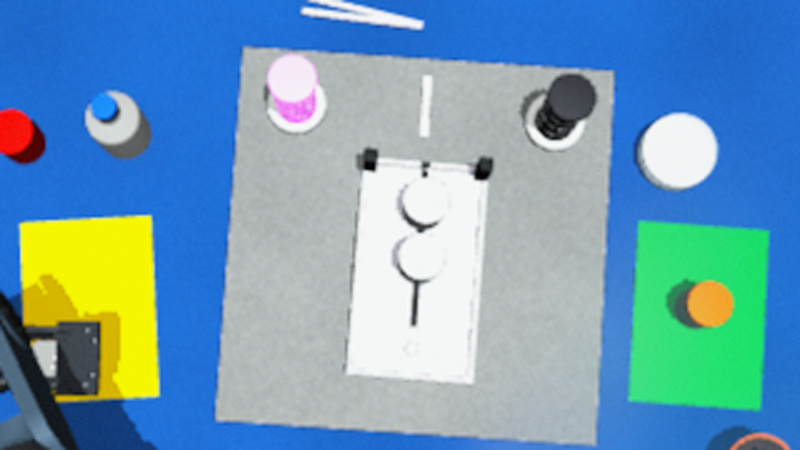

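Two white-lid jars stand on the tray at crop (425,202) and (420,257). The gripper is centred over the third.

>>> {"name": "apply_moves", "arguments": {
  "plan": "0 0 0.75 0 0 0; 0 0 0.75 0 0 0; 0 0 0.75 0 0 0; 0 0 0.6 0 0 0; 0 0 0.3 0 0 0; 0 0 0 0 0 0; 0 0 0 0 0 0"
}}

```text
time_s: 28.63
position: [0.4217, 0.4059, 0.0309]
tcp_rot: [[1.0, -0.002, -0.002], [-0.002, -1.0, -0.001], [-0.002, 0.001, -1.0]]
force: [0.6, -0.8, -0.1]
opening: 1.0
grasp_force: 0.0
```

>>> {"name": "apply_moves", "arguments": {
  "plan": "0 0 0 0 0 0; 0 0 0 0 0 0; 0 0 0 0 0 0; 0 0 0 0 0 0; 0 0 0 0 0 0; 0 0 0 0 0 0; 0 0 0 0 0 0; 0 0 0 0 0 0",
  "gripper": -1
}}

```text
time_s: 29.3
position: [0.4216, 0.408, 0.0322]
tcp_rot: [[1.0, -0.0, 0.001], [-0.0, -1.0, 0.001], [0.001, -0.001, -1.0]]
force: [-0.7, 1.4, 4.3]
opening: 0.614
grasp_force: 30.0
```

>>> {"name": "apply_moves", "arguments": {
  "plan": "0 0 -0.3 0 0 0; 0 0 -0.6 0 0 0; 0 0 -0.8 0 0 0; 0 0 -0.8 0 0 0; 0 0 -0.5 0 0 0; 0 0 0 0 0 0; 0 0 0 0 0 0"
}}

```text
time_s: 29.88
position: [0.4215, 0.4076, 0.1825]
tcp_rot: [[1.0, 0.0, 0.002], [0.0, -1.0, 0.001], [0.002, -0.001, -1.0]]
force: [0.0, -0.1, -3.5]
opening: 0.616
grasp_force: 30.0
```

>>> {"name": "apply_moves", "arguments": {
  "plan": "0.1 0.6 0 0 0 0; 0.1 0.78 0 0 0 0; 0.1 0.78 0 0 0 0; 0.1 0.78 0 0 0 0; 0.1 0.78 0 0 0 0; 0.1 0.78 0 0 0 0; 0.1 0.78 0 0 0 0; 0.1 0.78 0 0 0 0; 0.1 0.78 0 0 0 0; 0.1 0.78 0 0 0 0"
}}

```text
time_s: 30.72
position: [0.4689, 0.0249, 0.1792]
tcp_rot: [[1.0, 0.0, -0.006], [0.0, -1.0, 0.001], [-0.006, -0.001, -1.0]]
force: [0.5, 0.2, -3.1]
opening: 0.615
grasp_force: 30.0
```

>>> {"name": "apply_moves", "arguments": {
  "plan": "0.1 0.6 0 0 0 0; 0.1 0.3 0 0 0 0; 0 0 0 0 0 0; 0 0 0 0 0 0; 0 0 0 0 0 0; 0 0 0 0 0 0"
}}

```text
time_s: 31.22
position: [0.4798, -0.0171, 0.1805]
tcp_rot: [[1.0, 0.001, -0.003], [0.001, -1.0, 0.001], [-0.003, -0.001, -1.0]]
force: [-0.2, -0.2, -2.6]
opening: 0.612
grasp_force: 30.0
```

>>> {"name": "apply_moves", "arguments": {
  "plan": "0.04 0.02 0.5 0 0 0; 0 0 0.5 0 0 0; 0 0 0.5 0 0 0; 0 0 0.5 0 0 0; 0 0 0.25 0 0 0; 0 0 0.06 0 0 0; 0 0 0.05 0 0 0; 0 0 0.03 0 0 0; 0 0 0 0 0 0; 0 0 0 0 0 0"
}}

```text
time_s: 32.05
position: [0.4839, -0.0195, 0.0629]
tcp_rot: [[1.0, 0.0, 0.002], [0.0, -1.0, -0.001], [0.002, 0.001, -1.0]]
force: [-0.2, 0.4, -2.9]
opening: 0.612
grasp_force: 30.0
```

>>> {"name": "apply_moves", "arguments": {
  "plan": "0 0 0 0 0 0; 0 0 0 0 0 0"
}}

```text
time_s: 32.22
position: [0.4837, -0.0197, 0.0628]
tcp_rot: [[1.0, -0.0, 0.002], [-0.0, -1.0, -0.0], [0.002, 0.0, -1.0]]
force: [0.2, 0.3, -3.0]
opening: 0.618
grasp_force: 30.0
```

>>> {"name": "apply_moves", "arguments": {
  "plan": "0 0 0.03 0 0 0; 0 0 0 0 0 0; 0 0 0 0 0 0; 0 0 0 0 0 0"
}}

```text
time_s: 32.55
position: [0.4838, -0.0197, 0.0621]
tcp_rot: [[1.0, -0.0, 0.002], [-0.0, -1.0, -0.0], [0.002, 0.0, -1.0]]
force: [-2.0, 0.6, 9.3]
opening: 0.617
grasp_force: 30.0
```

>>> {"name": "apply_moves", "arguments": {
  "plan": "0 0 0 0 0 0; 0 0 0 0 0 0; 0 0 0 0 0 0; 0 0 0 0 0 0; 0 0 0 0 0 0; 0 0 -0.3 0 0 0; 0 0 -0.75 0 0 0; 0 0 -0.75 0 0 0; 0 0 -0.75 0 0 0; 0 0 0 0 0 0",
  "gripper": 1
}}

```text
time_s: 33.38
position: [0.4877, -0.0206, 0.1942]
tcp_rot: [[1.0, 0.0, 0.013], [0.0, -1.0, -0.004], [0.013, 0.004, -1.0]]
force: [0.2, 0.2, 0.6]
opening: 0.998
grasp_force: 0.0
```

>>> {"name": "apply_moves", "arguments": {
  "plan": "0 0.7 0 0 0 0; 0 0.7 0 0 0 0; 0 0.7 0 0 0 0; 0 0.7 0 0 0 0; 0 0.7 0 0 0 0; 0 0 0 0 0 0; 0 0 0 0 0 0; 0 0 0 0 0 0",
  "gripper": -1
}}

```text
time_s: 34.05
position: [0.4824, -0.194, 0.1873]
tcp_rot: [[1.0, -0.001, -0.002], [-0.001, -1.0, 0.002], [-0.002, -0.002, -1.0]]
force: [0.2, 0.4, -0.3]
opening: 0.482
grasp_force: 0.0
```

Run:
```python
from h import *
s=bot.read_state();print(s['position'],s['opening'],s['time_s'])
im=cv2.cvtColor(capture('top'),cv2.COLOR_RGB2BGR)[130:310,180:500]
cv2.imwrite('pics/c5.png',cv2.resize(im,(800,450),interpolation=cv2.INTER_CUBIC))
```

```text
[ 0.4824 -0.194   0.1873] 0.48159523417679084 34.05
```

View pics/c5.png

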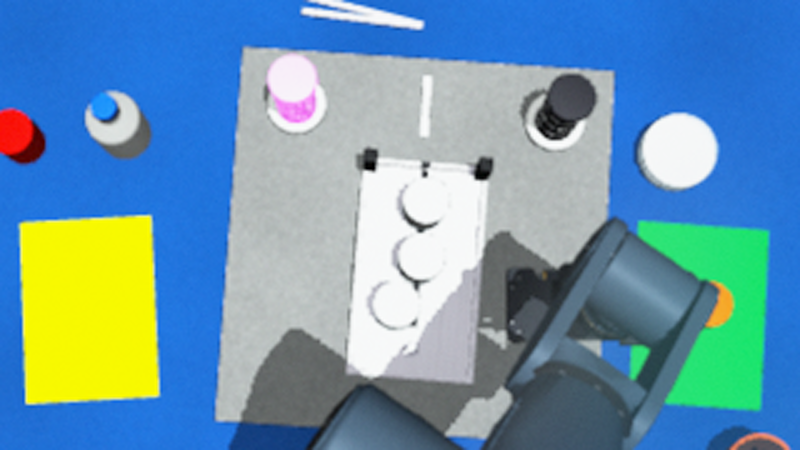

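All three new jars are on the tray, at crop (425,202), (420,257) and (393,304). The near one sits left of the stripe, perhaps from the announced knock, so I'll measure it.

Run:
```python
from h import *
c=lambda u,v:(180+(u-.75)/2.5,130+(v-.75)/2.5)
pin=np.array([.4435,-.0154]);t=np.radians(-3.2);R=np.array([[np.cos(t),-np.sin(t)],[np.sin(t),np.cos(t)]])
im=capture('top');cv2.imwrite('pics/t6.png',cv2.cvtColor(im,cv2.COLOR_RGB2BGR))
g=cv2.resize(cv2.cvtColor(im,cv2.COLOR_RGB2GRAY)[130:310,180:500],(800,450),interpolation=cv2.INTER_CUBIC)
ci=cv2.HoughCircles(g[150:350,330:500],cv2.HOUGH_GRADIENT,1,40,param1=80,param2=14,minRadius=20,maxRadius=27)
if ci is not None:
  for k in ci[0]:
    p=ray('top',c(k[0]+330,k[1]+150),.11)[:2];print('H',k+[330,150,0],p,R.T@(p-pin)-[.095,0])
for u,v in [(425,202),(420,257),(393,304)]:
    p=ray('top',c(u,v),.11)[:2];print(p,R.T@(p-pin)-[.095,0])
im=capture('side');w=proj('side',(.49,.0,.08));print(w)
x,y=int(w[0]),int(w[1]);cv2.imwrite('pics/s6.png',cv2.resize(cv2.cvtColor(im,cv2.COLOR_RGB2BGR)[y-90:y+90,x-120:x+120],(720,540),interpolation=cv2.INTER_CUBIC))
```

```text
H [393.5 301.5  26.4] [0.4934 0.0072] [-0.0465  0.0254]
H [420.5 259.5  24. ] [ 0.542 -0.023] [ 0.0038 -0.0021]
H [427.5 197.5  26.4] [ 0.6137 -0.0302] [ 0.0758 -0.0053]
[ 0.6084 -0.0274] [ 0.0703 -0.0028]
[ 0.5449 -0.0224] [ 0.0066 -0.0013]
[0.4905 0.0077] [-0.0494  0.0257]
[322.276  231.6129]
```

View pics/s6.png

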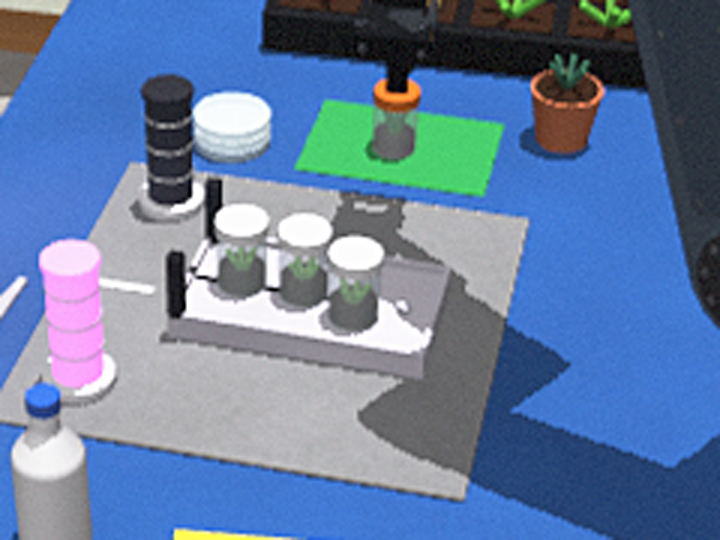

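Everything is upright and in tolerance: the near jar is at tray x -0.048, y +0.026, and the others lie on the centre line. Next I'll stage the closed fingers outside the right post. I'll hold them high so the gripper body clears the lamps.

>>> {"name": "apply_moves", "arguments": {
  "plan": "0.6 0 0 0 0 0; 0.6 -0.2 0 0 0 0; 0.7 -0.2 0 0 0 0; 0.7 -0.2 0 0 0 0; 0.7 -0.2 0 0 0 0; 0 0 0 0 0 0; 0 0 0 0 0 0; 0 0 0 0 0 0",
  "gripper": -1
}}

```text
time_s: 34.87
position: [0.6472, -0.153, 0.1874]
tcp_rot: [[1.0, 0.002, -0.002], [0.002, -1.0, 0.001], [-0.002, -0.001, -1.0]]
force: [0.2, -0.8, -0.7]
opening: 0.005
grasp_force: 0.0
```

>>> {"name": "apply_moves", "arguments": {
  "plan": "0 0 0.5 0 0 0; 0 0 0.5 0 0 0; 0 0 0.5 0 0 0; 0 0 0.45 0 0 0; 0 0 0 0 0 0; 0 0 0 0 0 0; 0 0 0 0 0 0"
}}

```text
time_s: 35.45
position: [0.6484, -0.1551, 0.092]
tcp_rot: [[1.0, -0.001, 0.001], [-0.001, -1.0, -0.001], [0.001, 0.001, -1.0]]
force: [0.0, -0.6, 0.9]
opening: 0.001
grasp_force: 0.0
```

>>> {"name": "apply_moves", "arguments": {
  "plan": "0.02 -0.2 0.02 0 0 0; 0.02 -0.2 0.02 0 0 0; 0.02 -0.2 0 0 0 0; 0.02 -0.1 0 0 0 0; 0.02 -0.1 0 0 0 0; 0.02 -0.1 0 0 0 0; 0.02 -0.1 0 0 0 0; 0.02 -0.1 0 0 0 0; 0.02 -0.1 0 0 0 0; 0.02 -0.1 0 0 0 0"
}}

```text
time_s: 36.28
position: [0.659, -0.0897, 0.0888]
tcp_rot: [[1.0, -0.0, 0.001], [-0.0, -1.0, -0.001], [0.001, 0.001, -1.0]]
force: [0.9, -2.5, -0.4]
opening: 0.006
grasp_force: 1.1
```

>>> {"name": "apply_moves", "arguments": {
  "plan": "0.01 -0.1 0 0 0 0; 0.01 -0.1 0 0 0 0; 0.01 -0.1 0 0 0 0; 0.01 -0.1 0 0 0 0; 0.01 -0.1 0 0 0 0; 0.01 -0.1 0 0 0 0; 0.01 -0.1 0 0 0 0; 0.01 -0.1 0 0 0 0; 0.01 -0.1 0 0 0 0; 0.01 -0.1 0 0 0 0"
}}

```text
time_s: 37.12
position: [0.663, -0.039, 0.0885]
tcp_rot: [[1.0, -0.0, -0.001], [-0.0, -1.0, 0.0], [-0.001, -0.0, -1.0]]
force: [1.2, -1.7, 0.9]
opening: 0.009
grasp_force: 0.8
```

>>> {"name": "apply_moves", "arguments": {
  "plan": "0 -0.1 0 0 0 0; 0 -0.1 0 0 0 0; 0 -0.1 0 0 0 0; 0 -0.05 0 0 0 0; 0 0 0 0 0 0; 0 0 0 0 0 0"
}}

```text
time_s: 37.62
position: [0.6624, -0.0213, 0.0883]
tcp_rot: [[1.0, 0.0, -0.002], [0.0, -1.0, 0.001], [-0.002, -0.001, -1.0]]
force: [0.8, 0.3, -0.2]
opening: 0.004
grasp_force: 0.0
```

Run:
```python
from h import *
s=bot.read_state();print(s['position'],s['force'],s['time_s'])
im=cv2.cvtColor(capture('top'),cv2.COLOR_RGB2BGR)[130:310,180:500]
cv2.imwrite('pics/c7.png',cv2.resize(im,(800,450),interpolation=cv2.INTER_CUBIC))
```

```text
[ 0.6624 -0.0213  0.0883] [ 0.8151  0.2986 -0.2184] 37.6167
```

View pics/c7.png

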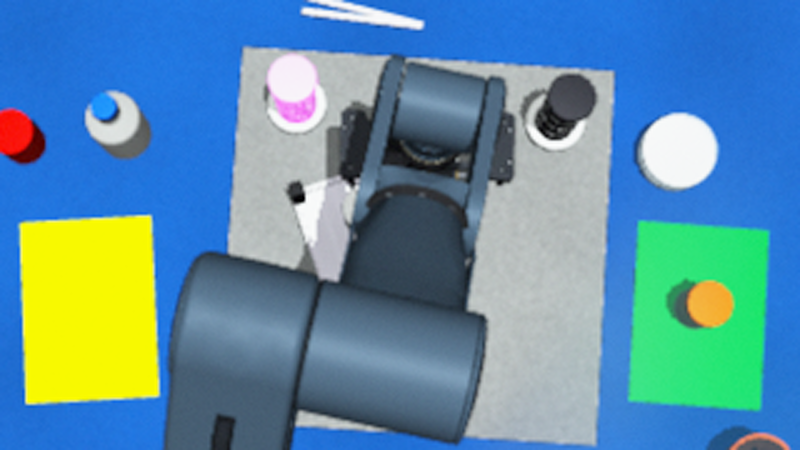

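The left post top is now at crop (296,190), and the other objects haven't moved.

Run:
```python
from h import *
c=lambda u,v:(180+(u-.75)/2.5,130+(v-.75)/2.5)
pin=np.array([.4435,-.0154])
for u,v in [(296,190),(371,157)]:
    p=ray('top',c(u,v),.105)[:2];d=p-pin;print(p,np.hypot(*d),np.degrees(np.arctan2(d[1],d[0]))-17.16,'target lit 25.27')
```

```text
[0.6205 0.1211] 0.22353206580436388 20.474870325664288 target lit 25.27
[0.6605 0.0353] 0.22281224918238676 -4.001488463673393 target lit 25.27
```

>>> {"name": "apply_moves", "arguments": {
  "plan": "0.01 -0.08 0 0 0 0; 0.01 -0.08 0 0 0 0; 0.01 -0.08 0 0 0 0; 0 -0.04 0 0 0 0; 0 0 0 0 0 0; 0 0 0 0 0 0; 0 0 0 0 0 0"
}}

```text
time_s: 38.25
position: [0.6652, -0.0078, 0.0887]
tcp_rot: [[1.0, -0.0, 0.001], [-0.0, -1.0, 0.0], [0.001, -0.0, -1.0]]
force: [-0.0, 0.6, -0.1]
opening: 0.007
grasp_force: 0.0
```

>>> {"name": "apply_moves", "arguments": {
  "plan": "0 0.2 0 0 0 0; 0 0.4 0 0 0 0; -0.1 0.6 0 0 0 0; 0 0 -0.6 0 0 0; 0 0 -0.8 0 0 0; 0 0 -0.8 0 0 0; -0.6 0.7 0 0 0 0; -0.6 0.7 0 0 0 0; -0.6 0.7 0 0 0 0; 0 0 0 0 0 0"
}}

```text
time_s: 39.08
position: [0.5739, -0.1686, 0.199]
tcp_rot: [[1.0, -0.006, -0.003], [-0.006, -1.0, -0.002], [-0.003, 0.002, -1.0]]
force: [-0.5, 0.9, 0.1]
opening: 0.004
grasp_force: 0.0
```

Run:
```python
from h import *
s=bot.read_state();print(s['position'],s['force'],s['time_s'])
im=cv2.cvtColor(capture('top'),cv2.COLOR_RGB2BGR)[130:310,180:500]
cv2.imwrite('pics/c8.png',cv2.resize(im,(800,450),interpolation=cv2.INTER_CUBIC))
```

```text
[ 0.5739 -0.1686  0.199 ] [-0.5167  0.8507  0.1432] 39.0833
```

View pics/c8.png

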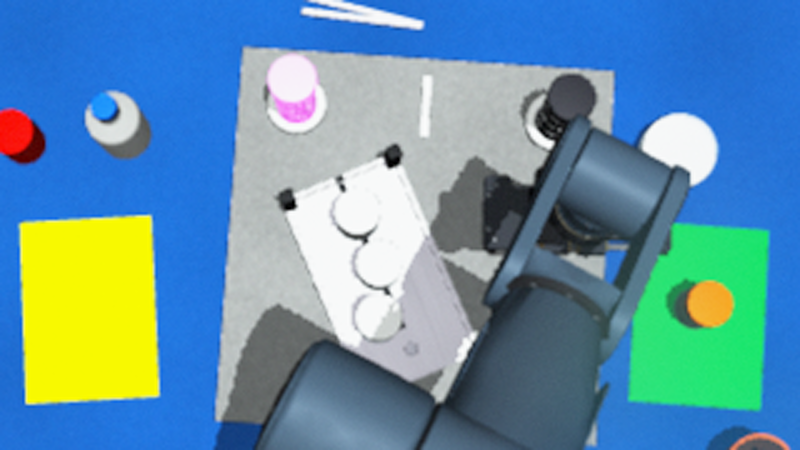

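The tray now points at the lamp, with all three jars still on it. The stripe's outer end is at (341,181) and the post tops are at (287,197) and (393,152).

Run:
```python
from h import *
c=lambda u,v:(180+(u-.75)/2.5,130+(v-.75)/2.5)
pin=np.array([.4435,-.0154])
for n,u,v,z,o in [('L',287,197,.105,17.16),('R',393,152,.105,-17.16),('s',341,181,.032,0)]:
    p=ray('top',c(u,v),z)[:2];d=p-pin;print(n,p,np.hypot(*d),np.degrees(np.arctan2(d[1],d[0]))-o)
t=np.radians(24.3);R=np.array([[np.cos(t),-np.sin(t)],[np.sin(t),np.cos(t)]])
for u,v in [(356,212),(379,262),(378,316)]:
    p=ray('top',c(u,v),.11)[:2];print(p,R.T@(p-pin)-[.095,0])
```

```text
L [0.6122 0.1313] 0.22356069287153982 23.845352457410332
R [0.6667 0.01  ] 0.22468736226483663 23.651567238669156
s [0.6431 0.0699] 0.21707431833709295 23.13965577465098
[0.5955 0.0516] [ 0.0711 -0.0015]
[0.5383 0.0244] [ 0.0078 -0.0028]
[0.4765 0.0246] [-0.0484  0.0229]
```

The heading is about 23.6° against 25.3° for the lamp axis, so the miss is about 10 mm (limit 28 mm). The jars are all within bounds and the arm is clear, so I'm handing in.

>>> {"name": "apply_moves", "arguments": {
  "plan": "0 0 0 0 0 0; 0 0 0 0 0 0; 0 0 0 0 0 0; 0 0 0 0 0 0; 0 0 0 0 0 0"
}}

```text
time_s: 39.55
position: [0.579, -0.162, 0.1984]
tcp_rot: [[1.0, 0.002, -0.0], [0.002, -1.0, 0.0], [-0.0, -0.0, -1.0]]
force: [-1.0, 0.4, 0.8]
opening: 0.008
grasp_force: 0.0
```

```bash
python3 -c "
from rig import bot
print(bot.hand_in())"
```

```text
the job is handed in; nothing more can be done
None
```

The job is handed in at about 40 s with no verdict returned: by my last measurements the three new jars stand on the tray, the one finished jar is on the green mat, and the tray points at the lit lamp within about 10 mm (limit 28 mm).

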